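# Line-up bar through the swingarm pivot

### The arm

A 6-joint arm with a two-finger parallel gripper is mounted at the origin on the work surface. World frame = base frame: x ahead of the robot, y to its left, z up, the work surface at z = 0. Lengths are in m, angles in rad, forces in N, time in s.
With the tool pointing down it reaches from about 0.25 to 0.725 m from the base axis. Payload 4 kg.
Tool frame: the origin (TCP) lies on the centre line of the jaws, within the pads' length; the fingertips stand tip_reach ahead of it and the grasp point (between the pads) lies 5 mm behind it (tip_reach is the distance from the TCP to the fingertips, in m); z points along the fingers, y is the direction in which the jaws open and shut (so a half turn about z gives the same grasp; the last joint's range is limited). The gripper opens to 85 mm and grips with 20 to 120 N. Pads are 22 mm wide; open, the fingers measure 114 mm over their backs; the gripper's body (76 mm by 85 mm) begins 54 mm behind the grasp point. The pads swing forward as they close: fully open they stand 13 mm farther back than shut.
Start: joints at [1.111, 0.241, 0.005, 1.335, 0, 1.571], TCP at [0.222, 0.448, 0.245] pointing down, gripper open.
Joint ranges: [-2.72, 2.72], [-1.05, 1.87], [-1.09, 1.28], [-1.99, 2.15], [-1.42, 1.44], [-3.14, 3.14]. Speed limits (rad/s): [2.79, 2.79, 3.14, 3.14, 3.14, 3.14].

### API

Orientations are given as a unit quaternion [x, y, z, w].
In Python, from workcell import * gives the robot as it stands.
- The arm moves only by the tool arm_command, never from a script. Its arguments are lists of equal length, an entry for each row: "translation": the shift along the tool's x, y, z in cm, a list of three; "turn": the turn about the tool's z in rad; "hand": the closure, from 0 (fully open) to 1 (shut). In form: {"translation": [[x, y, z], ...], "turn": [turn, ...], "hand": [hand, ...]}. A call has 1 to 5 rows; each row is the pose to reach, as a shift and turn from the pose commanded when the call began, along the tool's axes at that moment; what a row does not reach only later rows make up. A row lasts 1/12 s, in which the tool goes at most 41.7 mm and 7.16 degrees, less where a joint would pass 70% of its speed; a pose out of reach is approached as far as the arm can. A call with a gripper value outside its range is refused whole. The fingers move at their own pace and stop on an object; the grip force is fixed at half the most. Time passes only in rows, so rows that repeat a pose let the fingers close. It gives the time, the measured TCP pose, the force and the opening at its end, in the units of the state.
- get_obs(): the state, without advancing time (a new reading comes with each control period).
- camera(name): name is "scene" or "top"; returns (picture, depth): 400x640x3 uint8, red, green, blue; 400x640 float32, m along the optical axis (not along the pixel's ray), 0 where there is no reading.
- camera_info(name): a dict with "mtx" (3x3 intrinsics, pixels), "dist_coeffs" ([k1, k2, p1, p2, k3] as OpenCV has them; the pictures are not rectified), "world_to_cam" (4x4, takes a point from world to camera coordinates). Camera axes: x right, y down, z forward; pixel columns grow to the right and rows downward; lengths in m; the calibration is good to about 2 mm. A picture is of the moment at which its call begins. camera_info takes no time and is no camera call.
- job_done(): hands the job in, once; it reports no verdict.
Trained networks look in the newest picture that a camera, given by its name, has taken for a name from the list of things; names that differ only in an ending like _2 or _b are one class to them, and where a whole thing is asked for, a point or a joint stands for the part that bears it (a point fixed in the world has none). Each returns a list of dicts, best first, with "conf" (0 to 1); they miss things now and then, are a little off and sometimes report something else, mostly with a low value. They report only what shows in the picture. A call takes as long as a camera call. They do not tell look-alikes from the thing itself.
- search_frame(camera, name): "location" ([row, column] in pixels, amid what is visible of it).
- spot_point(camera, name): "location" ([row, column] in pixels: a listed point, or the origin of a listed thing).
The state is a dict: "clock": time; "joint_pos": joint angles; "joint_vel": joint speeds; "tau": joint torques, N m; "eef_pos": TCP position; "tool_rot": TCP orientation; "ft_force": force on the tool from outside, world axes, zero at the start; "ft_torque": the same for the moment, N m; "grip_width": finger opening in m.
Only numpy, scipy, OpenCV 4.12 (cv2) and the standard library are available. Lean on these libraries where they do the work, as an engineer would, in place of code of your own. Each camera call takes 0.05 s, during which the arm holds its last target. There are 200 camera calls.

### The job

The small swingarm lies clamped on its side in the welding fixture, its two pivot bushings one above the other, and they must be kept in line for tacking. Of the three line-up bars on the rack take the one that is both long and full thickness, lift it up and off its forked hook, and lower it nose first through the upper bushing and then through the lower one until its whole tapered nose sticks out underneath; keep the handle visibly clear above the upper bushing. Finish still holding the bar there, upright and still, and leave everything else on the bench where it is.

Things in the scene. Friction and masses are not known exactly. Their poses are not given: they have to be found in the camera images.
- line_bar: the bar to use, hanging upright on any one of the three hooks: black round handle, diameter 30, 50 tall; below it a straight steel shank, diameter 16, 125 long including an 8 mm tapered nose ending 6 mm wide; 0.3 kg. Origin: on its axis at the handle's flat underside, which rests on the hook's prongs; z up the bar. Handle from z = 0 to 50 mm, nose tip at z = -125 mm
- bar_nose (a point): the tip of the line-up bar's nose, on its axis, 125 mm below the handle's underside
- rack: fixed grey steel stand, 280 wide along its y; origin on the bench; hooks on its -x side, roughly facing the robot. Three forked hooks at y = -85, 0, 85 mm: each two level prongs 18 apart, tops 165 above the bench, running to x = -65 mm with ends turned up 8 mm. A bar hangs between them, axis at x = -34 to -40 mm. Posts and rail end at 165 mm: only handles and turned-up ends stand higher
- fixture: fixed welding fixture: steel plate 440 x 160 x 12 mm, closed under the bushings; origin on the bench right below the bushings' common vertical axis. The steel swingarm lies along +x, clamped on its side; two toggle clamps on its +y side at x = 130 and 260 mm reach 206 mm above the bench. Nothing stands above the upper bushing's top within 100 mm of the axis
- upper_bushing (a point): centre of the top face of the upper bushing, 143 mm above the bench. Bushing: 36 mm outside, bore 18 mm, 25 mm tall (143 down to 118 mm); z up along the bore
- lower_bushing (a point): centre of the bottom face of the lower bushing, 48 mm above the bench. Same bushing, 73 down to 48 mm above the bench, on the same vertical axis; z up along the bore
- short_bar: hangs next to it: same black handle, steel shank 16 mm thick but only 60 mm long below the handle; origin at the centre of the handle's underside; leave it hanging
- slim_bar: hangs next to it: same black handle, 125 mm long below the handle but only 9 mm thick below a 16 mm thick, 16 mm long neck; origin as for the short bar; leave it hanging
- spare_bush: loose spare steel bushing, a ring 36 mm in diameter and 25 mm tall, standing on the fixture plate; origin at the centre of its underside; leave it
- magnet_square: grey right-angle welding magnet, 80 x 80 mm, 16 mm thick, on the bench next to the fixture; leave it
- wire_brush: wire brush with a wooden handle, 200 mm long, 20 mm high, on the bench on the robot's side of the fixture; leave it
- wrench: steel open-end spanner, 180 mm long, 8 mm high, on the bench on the robot's side of the rack; leave it
- paste_tin: round aluminium tin with a lid, 80 mm in diameter, 42 mm tall, on the bench beyond the rack; leave it
- jar: amber jar with a steel lid, 64 mm in diameter, 85 mm tall, between rack and fixture; leave it
Things that resemble listed ones, but are neither listed nor needed, are in the scene too. Leave any pink or purple look-alike of the line_bar alone.

How it is judged:
On the way, in this order (a step that is already met when the one before it is completed fails the run):
1. the long, full-thickness line-up bar is lifted up off its hook, in the fingers (height (world z) of line_bar above 0.18 m and distance of line_bar from where it was at the start of the episode above 0.06 m and contact force between line_bar and rack below 0.05 N and contact force between the fingers and line_bar above 1 N), for 0.1 s.
2. its nose has come down right through the upper bushing (z of bar_nose in the frame of upper_bushing below -0.028 m and horizontal distance between bar_nose and upper_bushing below 0.005 m and contact force between the fingers and line_bar above 1 N), for 0.1 s.
At the end, for the whole second after the job is handed in: Bar gripped and still, through both bushings: nose tip 8 mm or more below the lower one, handle 3 mm or more above the upper one, within 5 mm and 0.06 rad of their axis, off the rack; nothing else moved over 30 mm (z of bar_nose in the frame of lower_bushing below -0.008 m and horizontal distance between bar_nose and lower_bushing below 0.005 m and z of line_bar in the frame of upper_bushing above 0.003 m and horizontal distance between line_bar and upper_bushing below 0.005 m and angle between the z axis of line_bar and the z axis of upper_bushing, either way round below 0.06 rad and contact force between the fingers and line_bar above 1 N and contact force between line_bar and rack below 0.05 N and linear speed of line_bar below 0.02 m/s); the arm keeps its last pose, push and grip.
It fails at once if another bar or another thing on the bench is moved by more than 30 mm (distance of any of short_bar, slim_bar, spare_bush, magnet_square, wire_brush, wrench, paste_tin, jar from where it was at the start of the episode above 0.03 m).
It also fails if it takes over 64 s, if anything falls off the work surface, if the arm or the gripper's body presses on something with over 40 N, if the wrist force passes 120 N, or if a joint passes its speed limit or range.

## Working session

There is one attempt and no reset: what is moved stays moved. The work goes in short steps, Python scripts to look and compute and a tool call to move; the robot and the scene stay as the last step left them, time stands still between calls to the robot, and variables do not carry over. Pictures are saved under pics/ and viewed, about 8 in all and at most 12, crops included, and the job is handed in when it is done.

Besides the shell and the picture viewer there is one more tool, called after "Emit:" by a JSON object that holds its "api" and its "payload", one argument or row to a line. arm_command: Moves the arm, as the interface text tells. Its arguments: {"type":"object","properties":{"translation":{"type":"array","items":{"type":"array","items":{"type":"number"}}},"turn":{"type":"array","items":{"type":"number"}},"hand":{"type":"array","items":{"type":"number"}}},"required":["translation","turn","hand"]}

```bash
mkdir -p pics
cat > h.py <<'E'
from workcell import *
import numpy as np, cv2
def ray(cam,rc):
    i=camera_info(cam);T=np.array(i["world_to_cam"]);K=np.array(i["mtx"]);D=np.array(i["dist_coeffs"],float)
    n=cv2.undistortPoints(np.array([[[rc[1],rc[0]]]],float),K,D)[0,0]
    R=T[:3,:3];return -R.T@T[:3,3], R.T@np.array([n[0],n[1],1.])
def at_depth(cam,rc,d):
    c,v=ray(cam,rc);return c+v*d
def at_z(cam,rc,z):
    c,v=ray(cam,rc);return c+v*(z-c[2])/v[2]
def proj(cam,p):
    i=camera_info(cam);T=np.array(i["world_to_cam"])
    q,_=cv2.projectPoints(np.array(p,float).reshape(-1,1,3),cv2.Rodrigues(T[:3,:3])[0],T[:3,3],np.array(i["mtx"]),np.array(i["dist_coeffs"],float))
    return q[:,0,::-1]
def cloud(cam,dep):
    i=camera_info(cam);T=np.array(i["world_to_cam"])
    h,w=dep.shape;u,v=np.meshgrid(np.arange(w),np.arange(h))
    n=cv2.undistortPoints(np.stack([u,v],-1).reshape(-1,1,2).astype(float),np.array(i["mtx"]),np.array(i["dist_coeffs"],float)).reshape(h,w,2)
    pc=np.dstack([n,np.ones((h,w))])*dep[...,None]
    return (pc-T[:3,3])@T[:3,:3]
E
python3 - <<'E'
from h import *
o=get_obs();print(o)
for c in("scene","top"):
    p,d=camera(c);cv2.imwrite(f"pics/{c}1.png",p[...,::-1]);np.savez(f"{c}1.npz",p=p,d=d)
    print(c,np.round(ray(c,(200,320)),3))
    for n in["line_bar","short_bar","slim_bar","bar_nose","upper_bushing","rack","fixture","lower_bushing"]:
        print(n,[(np.round(r["location"]).tolist(),round(r["conf"],2)) for r in spot_point(c,n)][:4])
E
```

```text
{'clock': 0.0, 'joint_pos': array([ 1.11101359e+00,  2.41439868e-01,  3.74214677e-03,  1.33518066e+00,
       -1.04902876e-05,  1.57077044e+00]), 'joint_vel': array([-0.00066413, -0.00012517,  0.00149388,  0.00061727, -0.00161601,
        0.00083853]), 'tau': array([-8.05017135e-04, -3.72315681e+01,  2.52408242e+01,  1.68598036e-02,
       -6.79200321e-05, -2.96301916e-07]), 'eef_pos': array([0.22161896, 0.4475471 , 0.24440632]), 'tool_rot': array([ 2.27859023e-01,  9.73693577e-01, -1.01483047e-03, -2.32126511e-04]), 'ft_force': array([-0.2400163 , -0.3540175 , -1.05822731]), 'ft_torque': array([-0.01567752, -0.0021938 ,  0.01944235]), 'grip_width': 0.08555847999019935}
scene [[ 1.25  -0.673  0.859]
 [-0.613  0.519 -0.596]]
line_bar [([216.0, 290.0], 0.89), ([200.0, 234.0], 0.86), ([217.0, 421.0], 0.73), ([237.0, 372.0], 0.71)]
short_bar [([240.0, 218.0], 0.78)]
slim_bar [([226.0, 255.0], 0.67)]
bar_nose [([259.0, 295.0], 0.87), ([236.0, 238.0], 0.8), ([320.0, 326.0], 0.67), ([261.0, 385.0], 0.66)]
upper_bushing [([155.0, 417.0], 0.8), ([216.0, 286.0], 0.72)]
rack [([292.0, 273.0], 0.57), ([319.0, 329.0], 0.39)]
fixture [([199.0, 417.0], 0.83)]
lower_bushing [([182.0, 417.0], 0.98), ([215.0, 290.0], 0.36)]
top [[ 0.422 -0.021  1.572]
 [ 0.063  0.003 -0.998]]
line_bar [([261.0, 376.0], 0.66), ([153.0, 309.0], 0.62), ([197.0, 368.0], 0.51), ([146.0, 328.0], 0.42)]
short_bar [([205.0, 426.0], 0.69)]
slim_bar [([202.0, 401.0], 0.46)]
bar_nose [([198.0, 366.0], 0.53), ([261.0, 374.0], 0.52), ([156.0, 304.0], 0.51), ([152.0, 329.0], 0.5)]
upper_bushing [([189.0, 216.0], 0.72), ([242.0, 382.0], 0.22)]
rack [([186.0, 394.0], 0.82), ([145.0, 376.0], 0.23)]
fixture [([195.0, 225.0], 0.69)]
lower_bushing [([191.0, 222.0], 0.81)]
```

View pics/scene1.png

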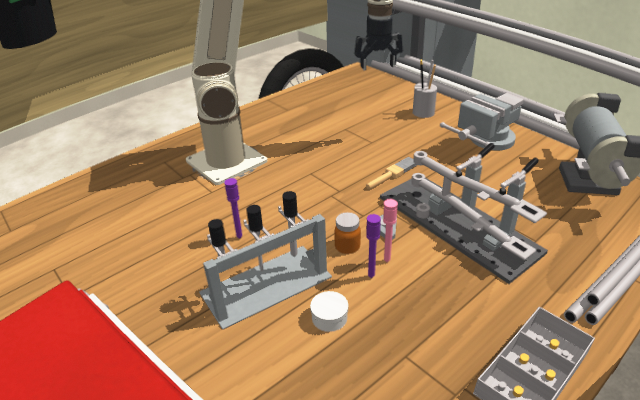

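View pics/top1.png

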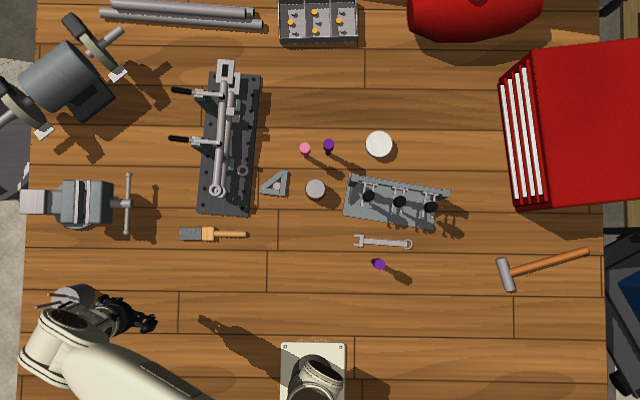

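Run:
```python
from h import *
s=np.load("scene1.npz");t=np.load("top1.npz")
a=cv2.resize(s["p"][180:330,195:335],None,fx=5.3,fy=4,interpolation=cv2.INTER_CUBIC)
cv2.imwrite("pics/crop1.png",a[:,:,::-1])
C=cloud("top",t["d"]);S=cloud("scene",s["d"])
for rc in[(195,368),(202,400),(207,431)]:
    print("top",rc,np.round(C[rc],4),np.round(at_z("top",rc,.215),4))
print("z215",np.round(at_z("top",(189,216),.143),4),np.round(at_z("scene",(155,417),.143),4),C[189,216])
# handles: top points
z=C[...,2]
for nm,P,img in(("top",C,t["p"]),("scene",S,s["p"])):
    m=(img.max(2)<70)&(P[...,2]>.17)&(P[...,2]<.225)&(P[...,0]>.25)&(P[...,0]<.6)&(P[...,1]<0.0)
    n,l,st,ce=cv2.connectedComponentsWithStats(m.astype(np.uint8))
    for k in range(1,n):
        if st[k,4]>15:
            q=P[l==k];print(nm,np.round(ce[k]),st[k,4],np.round(q.mean(0),4),np.round(q.min(0),4),np.round(q.max(0),4))
```

```text
top (195, 368) [ 0.5227 -0.1449  0.2178] [ 0.5229 -0.1452  0.215 ]
top (202, 400) [ 0.5054 -0.2298  0.2171] [ 0.5056 -0.2302  0.215 ]
top (207, 431) [ 0.4935 -0.312   0.2161] [ 0.4935 -0.3123  0.215 ]
z215 [0.5386 0.2734 0.143 ] [0.542  0.2646 0.143 ] [0.54464971 0.28851631 0.06952344]
top [368. 196.] 108 [ 0.521  -0.1458  0.2116] [ 0.507  -0.1628  0.1714] [ 0.5364 -0.132   0.222 ]
top [535. 198.] 21 [ 0.5235 -0.5993  0.1835] [ 0.5129 -0.6016  0.1746] [ 0.5395 -0.5965  0.1914]
top [542. 204.] 74 [ 0.5066 -0.6089  0.203 ] [ 0.4934 -0.6198  0.1721] [ 0.5299 -0.598   0.2249]
top [399. 201.] 121 [ 0.5072 -0.2284  0.2106] [ 0.4933 -0.2441  0.1761] [ 0.5221 -0.2157  0.2242]
top [430. 207.] 131 [ 0.4936 -0.3115  0.2092] [ 0.4803 -0.329   0.1723] [ 0.5083 -0.2986  0.22  ]
scene [290. 203.] 290 [ 0.5337 -0.1518  0.1975] [ 0.514  -0.163   0.1702] [ 0.5443 -0.1342  0.2162]
scene [254. 217.] 303 [ 0.5203 -0.2349  0.1979] [ 0.5002 -0.2479  0.17  ] [ 0.5304 -0.2151  0.2163]
scene [216. 232.] 312 [ 0.5064 -0.3183  0.1985] [ 0.4845 -0.33    0.1701] [ 0.5176 -0.3008  0.2156]
```

View pics/crop1.png

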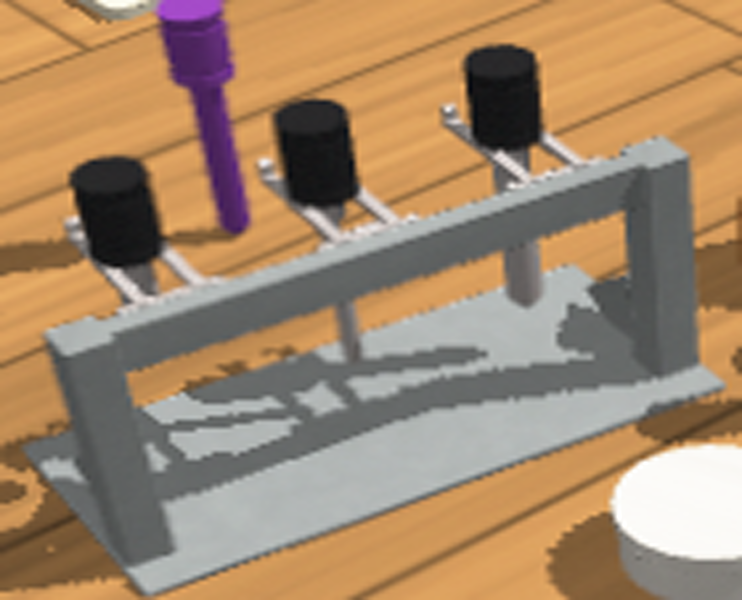

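Run:
```python
from h import *
s=np.load("scene1.npz");t=np.load("top1.npz")
print([x for x in dir() if 'tip' in x.lower()])
f=lambda im,r,c:cv2.resize(im[r:r+40,c:c+40],None,fx=10,fy=10,interpolation=cv2.INTER_CUBIC)
a=np.hstack([f(t["p"],170,196),f(s["p"],138,398)])
# handles detail underneath
f2=lambda im,r,c:cv2.resize(im[r:r+40,c:c+40],None,fx=5,fy=5,interpolation=cv2.INTER_CUBIC)
cv2.imwrite("pics/crop2.png",a[:,:,::-1])
C=cloud("top",t["d"]);S=cloud("scene",s["d"])
for n,P,r0,c0 in(("top",C,170,196),("scene",S,138,398)):
    Q=P[r0:r0+40,c0:c0+40];m=(abs(Q[...,2]-.143)<.008)
    rr,cc=np.nonzero(m);print(n,m.sum(),rr.mean()+r0,cc.mean()+c0,Q[m].mean(0),Q[m].min(0),Q[m].max(0))
```

```text
['tip_reach']
top 208 183.21634615384616 215.52403846153845 [0.55509872 0.27562508 0.14067174] [0.51899262 0.25950626 0.13532064] [0.59256649 0.29363367 0.15011081]
scene 165 157.87272727272727 424.8424242424243 [0.56165284 0.27311678 0.13949264] [0.52475782 0.25713749 0.13513238] [0.61026979 0.29400372 0.1437448 ]
```

View pics/crop2.png

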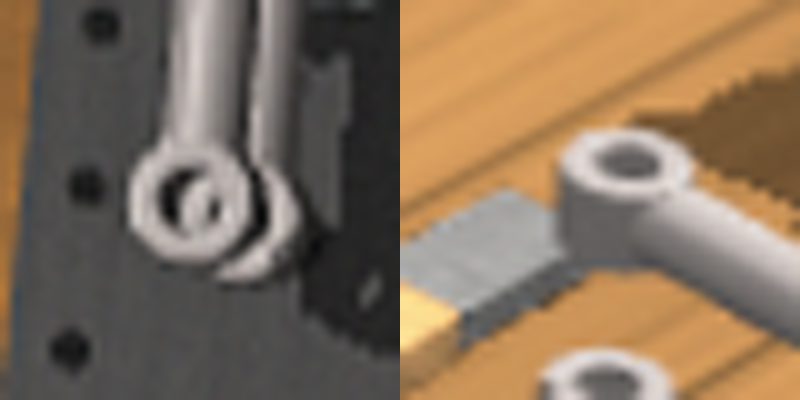

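Run:
```python
from h import *
print(tip_reach)
print(at_z("top",(189.55,214.65),.143),at_z("scene",(153.85,420.15),.143))
# handle: fit top ellipses by dark mask in both
s=np.load("scene1.npz");t=np.load("top1.npz")
for cam,d,(r0,c0) in(("top",t,(184,356)),("scene",s,(186,276))):
    m=(d["p"][r0:r0+34,c0:c0+30].max(2)<60);print(cam,m.sum())
    print("\n".join("".join(".#"[int(x)] for x in r) for r in m))
o=get_obs();from scipy.spatial.transform import Rotation as R
print(R.from_quat(o["tool_rot"]).as_matrix().round(3))
```

```text
0.014
[0.53704902 0.27707679 0.143     ] [0.54404412 0.27505257 0.143     ]
top 127
#......#...............##.....
......##....................##
...................#..........
..............................
..............................
..............................
......#...######..............
......#...######..............
.........#########............
........###########...........
.......############...........
.......############...........
.......############...........
.......############...........
.......###########............
.......###########............
........#######...............
........######................
.............#................
..............................
..............................
..............................
..............................
..............................
..............................
..............................
..............................
..............................
..............................
..............................
..............................
..............................
........................
[... 474 characters left out ...]
.......
.......#############..........
.......#############..........
.......#############..........
.......##############.........
........#############.........
........#############.........
........#############.........
........#############.........
........#############.........
........#############.........
........#############.........
........#############.........
........#############.........
........#############.........
........#############.........
.........###########..........
..........#########...........
..............###.............
..............................
..............................
[[-0.896  0.444  0.   ]
 [ 0.444  0.896  0.   ]
 [ 0.     0.    -1.   ]]
```

Run:
```python
from h import *
print(at_z("top",(195.5,368.7),.215),at_z("scene",(196,289.3),.215))
# residual: rack yaw from three handle centroids
print(np.degrees(np.arctan2(.521-.4936,-.1458+.3115)))
for z in (.215,.165):
  print(z,proj("top",[.522,-.146,z]),proj("scene",[.522,-.146,z]))
```

```text
[ 0.52159339 -0.14703024  0.215     ] [ 0.53236498 -0.14990431  0.215     ]
9.389412582768182
0.215 [[195.34144393 368.31326271]] [[193.17752268 287.67839463]]
0.165 [[196.65222861 366.63229395]] [[211.72604375 289.23197771]]
```

```bash
cat >> h.py <<'E'
from scipy.optimize import minimize
def cyl(c,z0,z1,r):
    a=np.linspace(0,2*np.pi,40);x=np.c_[c[0]+r*np.cos(a),c[1]+r*np.sin(a)]
    return np.vstack([np.c_[x,0*a+z0],np.c_[x,0*a+z1]])
def fitcyl(cam,mask,c0,z0,z1,r,zfree=False):
    ys,xs=np.nonzero(mask)
    def cost(p):
        z=p[2] if zfree else 0
        q=proj(cam,cyl(p[:2],z0+z,z1+z,r))[:,::-1]
        im=np.zeros((400,640),np.uint8);S=16
        h=cv2.convexHull(np.round(q*1).astype(np.float32))
        big=np.zeros((60*8,60*8),np.uint8);o=np.array([xs.mean()-30,ys.mean()-30]).round()
        h=cv2.convexHull(((q-o+.5)*8).astype(np.float32)).astype(np.int32);cv2.fillConvexPoly(big,h,255)
        sm=cv2.resize(big,(60,60),interpolation=cv2.INTER_AREA)/255.
        m=mask[int(o[1]):int(o[1])+60,int(o[0]):int(o[0])+60]
        return abs(sm-m).sum()
    x0=list(c0)+([0.] if zfree else [])
    sx=np.array([x0]+[np.array(x0)+.008*np.eye(len(x0))[i] for i in range(len(x0))])
    r_=minimize(cost,x0,method="Nelder-Mead",options=dict(initial_simplex=sx,xatol=1e-4,fatol=.1))
    return r_.x,r_.fun
E
python3 - <<'E'
from h import *
s=np.load("scene1.npz");t=np.load("top1.npz")
for cam,d,pts in(("top",t,[(196,368),(201,399),(207,430)]),("scene",s,[(203,290),(217,254),(232,216)])):
  for th in(60,75):
    m=(d["p"].max(2)<th).astype(np.uint8)
    n,l,_,_=cv2.connectedComponentsWithStats(m,connectivity=4)
    for (r,c),g in zip(pts,[(.522,-.146),(.507,-.228),(.494,-.311)]):
        k=(l==l[r,c]).astype(float);print(cam,th,k.sum(),*[np.round(v,4) for v in fitcyl(cam,k,g,.165,.215,.015)])
E
```

```text
top 60 116.0 [ 0.5229 -0.148 ] 13.8902
top 60 125.0 [ 0.5083 -0.2322] 10.9333
top 60 195.0 [ 0.4943 -0.3147] 74.9765
top 75 1395.0 [ 0.522 -0.146] 963.0
top 75 1395.0 [ 0.5079 -0.2324] 844.8314
top 75 1395.0 [ 0.4943 -0.3166] 827.5255
scene 60 316.0 [ 0.5279 -0.1475] 39.2314
scene 60 323.0 [ 0.5144 -0.2314] 54.4627
scene 60 341.0 [ 0.5003 -0.3153] 57.6902
scene 75 321.0 [ 0.5289 -0.1484] 35.2078
scene 75 338.0 [ 0.5148 -0.2315] 40.0235
scene 75 359.0 [ 0.5006 -0.3158] 41.7412
```

```bash
cat >> h.py <<'E'
from scipy.spatial.transform import Rotation as R
import json
def pose():
    o=get_obs();M=R.from_quat(o["tool_rot"]).as_matrix();return o["eef_pos"],np.arctan2(M[1,1],M[0,1])
def plan(p0,th0,p1,th1,calls,rows=5):
    p0=np.array(p0,float);p1=np.array(p1,float);N=calls*rows
    for k in range(calls):
        a=th0+(th1-th0)*k/calls;B=np.array([[-np.sin(a),np.cos(a),0],[np.cos(a),np.sin(a),0],[0,0,-1]])
        D=(p1-p0)*100/calls;d=B@D
        print("CALL",k,"total",d.round(2),"turn",round((th0-th1)/calls,3));print([[round(x*(i+1)/rows,2) for x in d] for i in range(rows)],[round((th0-th1)/calls*(i+1)/rows,3) for i in range(rows)])
E
python3 - <<'E'
from h import *
p,a=pose();print(p,a)
plan(p,a,[.5255,-.148,.28],-.164,4)
E
```

```text
[0.2218768  0.4480757  0.24532718] 1.1110027788081476
CALL 0 total [-13.42  -9.99  -0.87] turn 0.319
[[np.float64(-2.68), np.float64(-2.0), np.float64(-0.17)], [np.float64(-5.37), np.float64(-3.99), np.float64(-0.35)], [np.float64(-8.05), np.float64(-5.99), np.float64(-0.52)], [np.float64(-10.73), np.float64(-7.99), np.float64(-0.69)], [np.float64(-13.42), np.float64(-9.99), np.float64(-0.87)]] [np.float64(0.064), np.float64(0.128), np.float64(0.191), np.float64(0.255), np.float64(0.319)]
CALL 1 total [-15.87  -5.28  -0.87] turn 0.319
[[np.float64(-3.17), np.float64(-1.06), np.float64(-0.17)], [np.float64(-6.35), np.float64(-2.11), np.float64(-0.35)], [np.float64(-9.52), np.float64(-3.17), np.float64(-0.52)], [np.float64(-12.7), np.float64(-4.22), np.float64(-0.69)], [np.float64(-15.87), np.float64(-5.28), np.float64(-0.87)]] [np.float64(0.064), np.float64(0.128), np.float64(0.191), np.float64(0.255), np.float64(0.319)]
CALL 2 total [-16.72  -0.04  -0.87] turn 0.319
[[np.float64(-3.34), np.float64(-0.01), np.float64(-0.17)], [np.float64(-6.69), np.float64(-0.02), np.float64(-0.35)], [np.float64(-10.03), np.float64(-0.02), np.float64(-0.52)], [np.float64(-13.38), np.float64(-0.03), np.float64(-0.69)], [np.float64(-16.72), np.float64(-0.04), np.float64(-0.87)]] [np.float64(0.064), np.float64(0.128), np.float64(0.191), np.float64(0.255), np.float64(0.319)]
CALL 3 total [-15.89   5.2   -0.87] turn 0.319
[[np.float64(-3.18), np.float64(1.04), np.float64(-0.17)], [np.float64(-6.36), np.float64(2.08), np.float64(-0.35)], [np.float64(-9.54), np.float64(3.12), np.float64(-0.52)], [np.float64(-12.72), np.float64(4.16), np.float64(-0.69)], [np.float64(-15.89), np.float64(5.2), np.float64(-0.87)]] [np.float64(0.064), np.float64(0.128), np.float64(0.191), np.float64(0.255), np.float64(0.319)]
```

Emit:
{"api": "arm_command", "payload": {
  "translation": [
    [-2.7,-2.0,-0.3],
    [-5.4,-4.0,-0.6],
    [-8.0,-6.0,-0.9],
    [-10.7,-8.0,-1.2],
    [-13.4,-10.0,-1.5]
  ],
  "turn": [0.064,0.128,0.192,0.256,0.32],
  "hand": [0,0,0,0,0]
}}

```text
clock: 1.32
eef_pos: [0.2979, 0.2977, 0.2605]
tool_rot: [0.381, 0.925, 0.0, 0.0]
ft_force: [0.6, -0.3, 1.2]
grip_width: 0.0851
```

Emit:
{"api": "arm_command", "payload": {
  "translation": [
    [-3.2,-1.1,-0.2],
    [-6.4,-2.1,-0.4],
    [-9.5,-3.2,-0.6],
    [-12.7,-4.2,-0.8],
    [-15.9,-5.3,-1.0]
  ],
  "turn": [0.064,0.128,0.192,0.256,0.32],
  "hand": [0,0,0,0,0]
}}

```text
clock: 1.73
eef_pos: [0.3739, 0.1481, 0.2707]
tool_rot: [0.524, 0.852, 0.0, 0.0]
ft_force: [0.9, 1.1, -0.0]
grip_width: 0.0852
```

Emit:
{"api": "arm_command", "payload": {
  "translation": [
    [-3.3,0,-0.2],
    [-6.7,0,-0.4],
    [-10.0,0,-0.6],
    [-13.4,0,-0.8],
    [-16.7,0,-1.0]
  ],
  "turn": [0.064,0.128,0.192,0.256,0.318],
  "hand": [0,0,0,0,0]
}}

```text
clock: 2.15
eef_pos: [0.4497, -0.001, 0.2806]
tool_rot: [0.652, 0.758, 0.0, 0.0]
ft_force: [0.5, -0.1, 0.6]
grip_width: 0.0855
```

Emit:
{"api": "arm_command", "payload": {
  "translation": [
    [-3.6,1.2,0],
    [-7.2,2.4,0],
    [-11.6,3.7,0],
    [-15.9,5.2,0],
    [-15.9,5.2,0]
  ],
  "turn": [0.08,0.16,0.24,0.317,0.317],
  "hand": [0,0,0,0,0]
}}

```text
clock: 2.57
eef_pos: [0.5268, -0.1538, 0.2793]
tool_rot: [0.765, 0.644, -0.0, 0.001]
ft_force: [0.2, -0.1, 1.0]
grip_width: 0.085
```

Run:
```python
from h import *
p,a=pose();print(p,a)
plan(p,a,[.5255,-.148,.195],-.164,1)
for c in("scene","top"):
    im,d=camera(c);np.savez(f"{c}2.npz",p=im,d=d)
    q=proj(c,[[*p[:2],p[2]+.0],[.5255,-.148,.165]]);print(c,q)
    r,cc=q[0].astype(int);r=max(r,50);b=im[r-50:r+50,cc-50:cc+50]
    cv2.imwrite(f"pics/{c}2.png",cv2.resize(b,None,fx=4,fy=4,interpolation=cv2.INTER_CUBIC)[...,::-1])
a=np.hstack([cv2.imread("pics/scene2.png"),cv2.imread("pics/top2.png")]);cv2.imwrite("pics/both2.png",a)
```

```text
[ 0.52679684 -0.15382056  0.27925197] -0.17152710030614837
CALL 0 total [ 0.55 -0.23  8.43] turn -0.008
[[np.float64(0.11), np.float64(-0.05), np.float64(1.69)], [np.float64(0.22), np.float64(-0.09), np.float64(3.37)], [np.float64(0.33), np.float64(-0.14), np.float64(5.06)], [np.float64(0.44), np.float64(-0.18), np.float64(6.74)], [np.float64(0.55), np.float64(-0.23), np.float64(8.43)]] [np.float64(-0.002), np.float64(-0.003), np.float64(-0.005), np.float64(-0.006), np.float64(-0.008)]
scene [[170.21499919 284.04433095]
 [212.82884578 289.523856  ]]
top [[191.66521421 373.77107857]
 [195.39504603 367.37049411]]
```

View pics/both2.png

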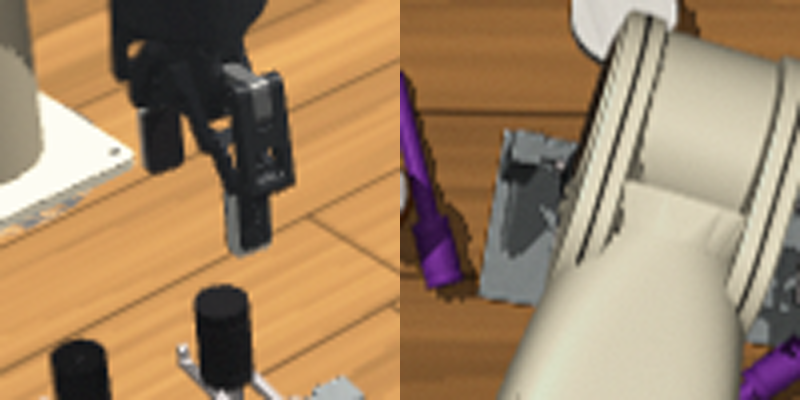

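Emit:
{"api": "arm_command", "payload": {
  "translation": [
    [0,0,0],
    [0,0,0]
  ],
  "turn": [0,0],
  "hand": [0,0]
}}

```text
clock: 2.83
eef_pos: [0.5242, -0.1474, 0.2804]
tool_rot: [0.762, 0.647, -0.0, -0.0]
ft_force: [0.1, 0.4, 0.4]
grip_width: 0.0854
```

Emit:
{"api": "arm_command", "payload": {
  "translation": [
    [0,0,2.0],
    [0,0,4.5],
    [0,0,7.0],
    [0,0,8.5],
    [0,0,8.5]
  ],
  "turn": [0,0,0,0,0],
  "hand": [0,0,0,0,0]
}}

```text
clock: 3.25
eef_pos: [0.522, -0.1461, 0.1921]
tool_rot: [0.762, 0.648, -0.002, -0.003]
ft_force: [0.0, -0.7, -0.8]
grip_width: 0.0859
```

Emit:
{"api": "arm_command", "payload": {
  "translation": [
    [0,0,0],
    [0,0,0],
    [0,0,0],
    [0,0,0],
    [0,0,0]
  ],
  "turn": [0,0,0,0,0],
  "hand": [0.2,0.4,0.6,0.8,1]
}}

```text
clock: 3.67
eef_pos: [0.5251, -0.1486, 0.1969]
tool_rot: [0.763, 0.647, 0.001, 0.001]
ft_force: [-1.3, 0.5, 4.9]
grip_width: 0.0284
```

Emit:
{"api": "arm_command", "payload": {
  "translation": [
    [0,0,0],
    [0,0,0],
    [0,0,0],
    [0,0,0],
    [0,0,0]
  ],
  "turn": [0,0,0,0,0],
  "hand": [1,1,1,1,1]
}}

```text
clock: 4.08
eef_pos: [0.5251, -0.1486, 0.1969]
tool_rot: [0.763, 0.647, 0.001, 0.001]
ft_force: [-1.3, 1.8, 5.6]
grip_width: 0.0286
```

Emit:
{"api": "arm_command", "payload": {
  "translation": [
    [0,0,-1.0],
    [0,0,-3.0],
    [0,0,-6.0],
    [0,0,-9.0],
    [0,0,-12.0]
  ],
  "turn": [0,0,0,0,0],
  "hand": [1,1,1,1,1]
}}

```text
clock: 4.5
eef_pos: [0.5243, -0.1485, 0.3165]
tool_rot: [0.763, 0.647, -0.0, -0.001]
ft_force: [0.6, -0.5, -2.7]
grip_width: 0.0285
```

Emit:
{"api": "arm_command", "payload": {
  "translation": [
    [0,0,-1.5],
    [0,0,-2.5],
    [0,0,-2.5],
    [0,0,-2.5]
  ],
  "turn": [0,0,0,0],
  "hand": [1,1,1,1]
}}

```text
clock: 4.83
eef_pos: [0.525, -0.1487, 0.3406]
tool_rot: [0.763, 0.647, 0.0, 0.0]
ft_force: [0.6, -0.4, -2.5]
grip_width: 0.0288
```

Run:
```python
from h import *
p,a=pose();print(p,a)
plan(p,a,[.5405,.276,.34],a,3)
im,d=camera("scene");np.savez("scene3.npz",p=im,d=d)
q=proj("scene",p)[0];print(q);r,c=q.astype(int);r=max(r,20)
cv2.imwrite("pics/s3.png",cv2.resize(im[r-20:r+120,c-70:c+70],None,fx=4,fy=4,interpolation=cv2.INTER_CUBIC)[...,::-1])
```

```text
[ 0.52496967 -0.14866473  0.34059653] -0.16412384828805723
CALL 0 total [14.05 -1.8   0.02] turn 0.0
[[np.float64(2.81), np.float64(-0.36), np.float64(0.0)], [np.float64(5.62), np.float64(-0.72), np.float64(0.01)], [np.float64(8.43), np.float64(-1.08), np.float64(0.01)], [np.float64(11.24), np.float64(-1.44), np.float64(0.02)], [np.float64(14.05), np.float64(-1.8), np.float64(0.02)]] [np.float64(0.0), np.float64(0.0), np.float64(0.0), np.float64(0.0), np.float64(0.0)]
CALL 1 total [14.05 -1.8   0.02] turn 0.0
[[np.float64(2.81), np.float64(-0.36), np.float64(0.0)], [np.float64(5.62), np.float64(-0.72), np.float64(0.01)], [np.float64(8.43), np.float64(-1.08), np.float64(0.01)], [np.float64(11.24), np.float64(-1.44), np.float64(0.02)], [np.float64(14.05), np.float64(-1.8), np.float64(0.02)]] [np.float64(0.0), np.float64(0.0), np.float64(0.0), np.float64(0.0), np.float64(0.0)]
CALL 2 total [14.05 -1.8   0.02] turn 0.0
[[np.float64(2.81), np.float64(-0.36), np.float64(0.0)], [np.float64(5.62), np.float64(-0.72), np.float64(0.01)], [np.float64(8.43), np.float64(-1.08), np.float64(0.01)], [np.float64(11.24), np.float64(-1.44), np.float64(0.02)], [np.float64(14.05), np.float64(-1.8), np.float64(0.02)]] [np.float64(0.0), np.float64(0.0), np.float64(0.0), np.float64(0.0), np.float64(0.0)]
[142.97030378 283.34456918]
```

View pics/s3.png

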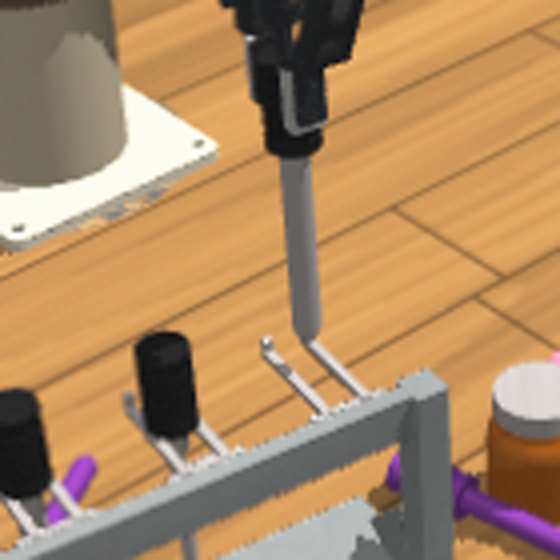

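Emit:
{"api": "arm_command", "payload": {
  "translation": [
    [1.5,-0.2,0],
    [4.5,-0.6,0],
    [8,-1.0,0],
    [11.5,-1.5,0],
    [15,-1.9,0]
  ],
  "turn": [0,0,0,0,0],
  "hand": [1,1,1,1,1]
}}

```text
clock: 5.3
eef_pos: [0.5296, 0.0037, 0.3386]
tool_rot: [0.763, 0.646, -0.001, -0.001]
ft_force: [1.2, 0.4, -2.5]
grip_width: 0.0284
```

Emit:
{"api": "arm_command", "payload": {
  "translation": [
    [3.5,-0.4,0],
    [7,-0.9,0],
    [10.5,-1.3,0],
    [14,-1.8,0],
    [17.5,-2.2,0]
  ],
  "turn": [0,0,0,0,0],
  "hand": [1,1,1,1,1]
}}

```text
clock: 5.72
eef_pos: [0.5364, 0.1803, 0.3386]
tool_rot: [0.763, 0.647, -0.002, -0.001]
ft_force: [1.0, -0.4, -2.6]
grip_width: 0.0285
```

Emit:
{"api": "arm_command", "payload": {
  "translation": [
    [3.5,-0.4,0],
    [6.5,-0.9,0],
    [8.7,-1.2,0],
    [9.7,-1.3,0],
    [9.7,-1.3,0]
  ],
  "turn": [0,0,0,0,0],
  "hand": [1,1,1,1,1]
}}

```text
clock: 6.13
eef_pos: [0.5397, 0.2786, 0.338]
tool_rot: [0.762, 0.648, -0.002, -0.001]
ft_force: [0.1, -0.7, -2.8]
grip_width: 0.0286
```

Emit:
{"api": "arm_command", "payload": {
  "translation": [
    [0,0,1],
    [0,0,2],
    [0,0,2],
    [0,0,2]
  ],
  "turn": [0,0,0,0],
  "hand": [1,1,1,1]
}}

```text
clock: 6.47
eef_pos: [0.5401, 0.2748, 0.3195]
tool_rot: [0.763, 0.646, -0.001, -0.0]
ft_force: [-0.7, 0.4, -2.6]
grip_width: 0.0284
```

Run:
```python
from h import *
p,a=pose();print(p,a)
im,d=camera("scene");np.savez("scene4.npz",p=im,d=d)
f=lambda b:cv2.resize(b,None,fx=7,fy=7,interpolation=cv2.INTER_CUBIC)
print([(np.round(r["location"],1).tolist(),r["conf"]) for r in spot_point("scene","bar_nose")][:3])
im2,d2=camera("top");np.savez("top4.npz",p=im2,d=d2)
x=np.hstack([f(im[90:175,392:447]),f(im2[155:240,185:240])]);cv2.imwrite("pics/b4.png",x[...,::-1])
z=p[2]-.030-.125-.0
print(z,proj("scene",[*p[:2],z]),proj("scene",[[.5405,.276,.143]]))
```

```text
[0.54010936 0.27479332 0.31946805] -0.16581196636894702
[([148.6, 418.7], 0.92), ([267.6, 378.3], 0.74), ([255.1, 394.5], 0.69)]
0.16446804828383266 [[146.29248993 419.57681149]] [[153.20943208 419.33809571]]
```

View pics/b4.png

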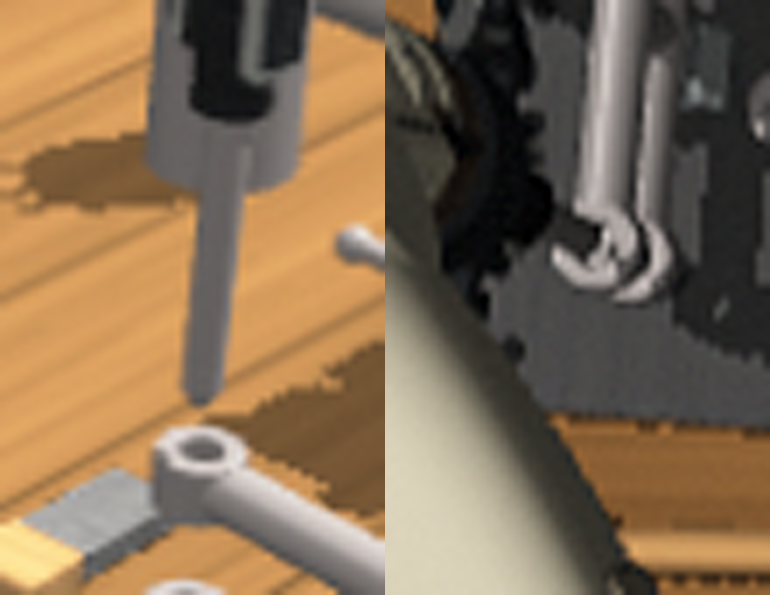

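Run:
```python
from h import *
p=np.array([.5401,.2748,.3195]);d=np.load("scene4.npz")["p"]
# shank edges: gradient per row
zs=p[2]-.0319-np.array([.01,.03,.06,.09,.11,.117,.125]);q=proj("scene",np.c_[np.tile(p[:2],(7,1)),zs]);print(q.round(2).tolist())
for r in range(108,150,5):
    row=d[r,405:435].astype(int);print(r,(row[:,0]-row[:,2]).tolist())
# target for bore at measured pixel with scene offset
off=np.array([147.4,420.07])-q[-1]
print("off",off,at_z("scene",np.array([153.85,420.3])-off,.143),at_z("scene",(147.4,420.07),.1626))
```

```text
[[107.18, 423.06], [114.35, 422.44], [124.9, 421.51], [135.2, 420.58], [141.93, 419.97], [144.26, 419.76], [146.91, 419.52]]
108 [125, 125, 125, 123, 116, 115, 113, 87, 8, 4, 6, 5, 6, 6, 5, 5, 5, 6, 5, 4, 6, 6, 5, 7, 6, 5, 6, 7, 8, 22]
113 [67, 67, 66, 64, 65, 67, 69, 48, 15, 5, 5, 6, 5, 5, 6, 5, 5, 5, 6, 5, 6, 7, 7, 7, 5, 6, 5, 7, 8, 47]
118 [71, 70, 69, 70, 69, 67, 66, 65, 65, 65, 66, 67, 88, 82, 77, 33, 5, 5, 4, 6, 6, 29, 123, 121, 119, 118, 118, 120, 121, 122]
123 [116, 117, 116, 113, 107, 104, 106, 112, 119, 124, 125, 124, 123, 123, 114, 11, 4, 6, 6, 5, 14, 79, 122, 122, 124, 123, 123, 124, 123, 124]
128 [125, 125, 124, 124, 122, 121, 120, 123, 123, 123, 124, 122, 121, 121, 53, 9, 4, 4, 6, 7, 30, 122, 124, 125, 125, 128, 127, 126, 126, 124]
133 [122, 121, 121, 122, 121, 124, 123, 123, 122, 121, 122, 124, 126, 104, 27, 5, 5, 4, 5, 7, 92, 122, 121, 122, 122, 124, 122, 124, 125, 125]
138 [123, 121, 118, 122, 123, 125, 126, 126, 125, 125, 125, 125, 125, 61, 12, 4, 5, 6, 7, 43, 120, 125, 124, 124, 121, 122, 122, 122, 116, 106]
143 [123, 126, 126, 125, 125, 126, 123, 120, 122, 123, 124, 126, 104, 35, 5, 5, 6, 6, 6, 99, 105, 97, 101, 105, 113, 119, 121, 121, 119, 119]
148 [124, 125, 127, 126, 124, 124, 123, 122, 122, 122, 114, 104, 97, 102, 91, 80, 100, 118, 122, 123, 122, 120, 119, 87, 65, 65, 65, 65, 66, 65]
off [0.49347262 0.55073597] [0.54172529 0.27621267 0.143     ] [0.54270248 0.27389588 0.1626    ]
```

Run:
```python
from h import *
d=np.load("scene1.npz")["p"].astype(int)
print("cols 411..431 R-B")
for r in range(148,162): print(r,(d[r,411:432,0]-d[r,411:432,2]).tolist())
print("gray")
for r in range(149,161): print(r,(d[r,411:432].mean(-1).astype(int)).tolist())
for c in([.5417,.2762],[.5417,.2742]):
    q=proj("scene",cyl(c,.143,.143,.018));print(c,q.min(0),q.max(0),proj("scene",[*c,.143]))
    q=proj("scene",cyl(c,.143,.143,.009));print(q.min(0),q.max(0))
```

```text
cols 411..431 R-B
148 [121, 120, 121, 120, 113, 102, 96, 101, 108, 113, 119, 121, 122, 121, 120, 119, 118, 88, 65, 63, 64]
149 [121, 120, 115, 104, 96, 99, 107, 112, 119, 120, 94, 84, 84, 83, 83, 82, 83, 67, 65, 65, 65]
150 [116, 107, 95, 96, 105, 112, 117, 104, 100, 81, 60, 64, 65, 64, 63, 63, 65, 66, 66, 65, 64]
151 [96, 96, 104, 112, 83, 35, 25, 24, 24, 20, 17, 16, 27, 46, 61, 64, 65, 64, 64, 64, 63]
152 [102, 109, 116, 87, 35, 14, 11, 12, 11, 10, 8, 10, 14, 16, 26, 47, 61, 63, 64, 65, 66]
153 [115, 120, 106, 43, 16, 13, 11, 9, 7, 5, 6, 7, 9, 12, 16, 26, 49, 64, 65, 65, 67]
154 [121, 122, 92, 25, 14, 12, 12, 6, 6, 5, 4, 6, 6, 13, 14, 14, 70, 68, 65, 65, 63]
155 [121, 122, 79, 17, 13, 13, 13, 11, 7, 5, 6, 7, 8, 13, 12, 11, 69, 105, 106, 69, 63]
156 [120, 120, 77, 16, 7, 11, 13, 13, 14, 13, 13, 14, 14, 12, 10, 13, 56, 106, 113, 106, 104]
157 [107, 117, 74, 17, 6, 6, 8, 9, 10, 10, 11, 12, 12, 11, 15, 13, 17, 43, 83, 108, 108]
158 [23, 64, 52, 7, 5, 6, 5, 6, 6, 6, 7, 7, 9, 10, 12, 11, 14, 14, 19, 42, 85]
159 [2, 3, 6, 4, 5, 4, 4, 4, 4, 5, 6, 8, 8, 9, 11, 11, 13, 14, 13, 14, 18]
160 [4
[... 1021 characters left out ...]
 137, 161, 174, 176, 181, 183, 172, 203, 211, 212, 196, 157, 138, 136]
158 [161, 149, 115, 91, 95, 96, 96, 100, 105, 107, 109, 120, 153, 179, 193, 203, 211, 214, 213, 194, 157]
159 [169, 167, 130, 92, 94, 95, 96, 98, 97, 96, 104, 126, 145, 164, 179, 189, 196, 205, 213, 214, 215]
160 [172, 172, 133, 92, 95, 97, 96, 95, 97, 96, 107, 118, 126, 136, 152, 167, 181, 190, 197, 205, 214]
[0.5417, 0.2762] [149.81770459 412.89355387] [156.96793643 426.58894981] [[153.35462484 419.73876965]]
[151.5766219  416.31587201] [155.15143261 423.16226376]
[0.5417, 0.2742] [150.08622708 412.40304255] [157.24852536 426.10996765] [[153.62907539 419.25418461]]
[151.84808549 415.82831155] [155.42892867 422.6804658 ]
```

Run:
```python
from h import *
for t in [(153.3,419.3),(153.47,419.3),(153.6,419.3)]: print(at_z("scene",t,.143))
print(pose())
```

```text
[0.54072275 0.27557283 0.143     ]
[0.54127103 0.27490861 0.143     ]
[0.54168993 0.27440114 0.143     ]
(array([0.5407646 , 0.27579419, 0.32108963]), np.float64(-0.16525231384311662))
```

Emit:
{"api": "arm_command", "payload": {
  "translation": [
    [0,0,0.8],
    [0,0,1.6],
    [0,0,2.2],
    [0,0,2.7],
    [0,0,2.7]
  ],
  "turn": [0,0,0,0,0],
  "hand": [1,1,1,1,1]
}}

```text
clock: 7.03
eef_pos: [0.5398, 0.2763, 0.2913]
tool_rot: [0.763, 0.647, -0.002, -0.0]
ft_force: [-0.4, 0.5, -1.7]
grip_width: 0.0288
```

Run:
```python
from h import *
o=get_obs();print(pose(),o["ft_force"],o["ft_torque"])
```

```text
(array([0.5397615 , 0.27631306, 0.29128793]), np.float64(-0.16397496499566333)) [-0.38415714  0.53380177 -1.67116194] [ 0.04801883 -0.03277928  0.03471031]
```

Emit:
{"api": "arm_command", "payload": {
  "translation": [
    [0,0,0.4],
    [0,0,0.8],
    [0,0,1.2],
    [0,0,1.5],
    [0,0,1.5]
  ],
  "turn": [0,0,0,0,0],
  "hand": [1,1,1,1,1]
}}

```text
clock: 7.45
eef_pos: [0.5401, 0.2765, 0.2774]
tool_rot: [0.763, 0.647, -0.001, -0.0]
ft_force: [0.6, 0.3, -1.4]
grip_width: 0.0286
```

Run:
```python
from h import *
o=get_obs();print(pose(),o["ft_force"],o["ft_torque"])
im,d=camera("scene");cv2.imwrite("pics/s5.png",cv2.resize(im[110:230,380:460],None,fx=5,fy=5,interpolation=cv2.INTER_CUBIC)[...,::-1])
```

```text
(array([0.54007037, 0.27647535, 0.27735265]), np.float64(-0.16398422426599482)) [ 0.63293742  0.31702386 -1.38240103] [-0.0527759  -0.02935161  0.02540289]
```

View pics/s5.png

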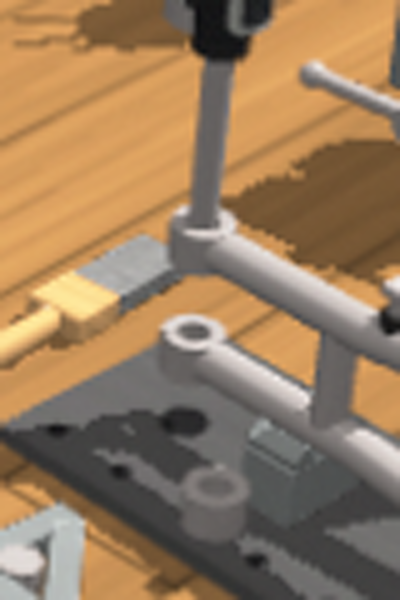

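Emit:
{"api": "arm_command", "payload": {
  "translation": [
    [0,0,1.0],
    [0,0,2.0],
    [0,0,3.0],
    [0,0,4.0],
    [0,0,4.0]
  ],
  "turn": [0,0,0,0,0],
  "hand": [1,1,1,1,1]
}}

```text
clock: 7.92
eef_pos: [0.5394, 0.276, 0.2348]
tool_rot: [0.763, 0.647, -0.002, -0.001]
ft_force: [0.0, 1.1, -3.3]
grip_width: 0.0282
```

Emit:
{"api": "arm_command", "payload": {
  "translation": [
    [0,0,0.4],
    [0,0,0.8],
    [0,0,1.2],
    [0,0,1.6],
    [0,0,1.6]
  ],
  "turn": [0,0,0,0,0],
  "hand": [1,1,1,1,1]
}}

```text
clock: 8.33
eef_pos: [0.5401, 0.2764, 0.2214]
tool_rot: [0.763, 0.647, -0.001, -0.0]
ft_force: [0.5, -0.2, -2.3]
grip_width: 0.0284
```

Run:
```python
from h import *
o=get_obs();print(pose(),o["ft_force"],o["ft_torque"])
```

```text
(array([0.54005044, 0.27642304, 0.22139676]), np.float64(-0.16402599180263433)) [ 0.51393083 -0.24852472 -2.28345821] [0.01732796 0.01383211 0.0086617 ]
```

Emit:
{"api": "arm_command", "payload": {
  "translation": [
    [0,0,0.8],
    [0,0,1.6],
    [0,0,2.4],
    [0,0,3.2],
    [0,0,3.5]
  ],
  "turn": [0,0,0,0,0],
  "hand": [1,1,1,1,1]
}}

```text
clock: 8.75
eef_pos: [0.5398, 0.2762, 0.1852]
tool_rot: [0.763, 0.647, -0.001, -0.0]
ft_force: [0.6, 0.7, -3.0]
grip_width: 0.0286
```

Emit:
{"api": "arm_command", "payload": {
  "translation": [
    [0,0,0],
    [0,0,0],
    [0,0,0],
    [0,0,0],
    [0,0,0]
  ],
  "turn": [0,0,0,0,0],
  "hand": [1,1,1,1,1]
}}

```text
clock: 9.17
eef_pos: [0.5403, 0.2766, 0.1875]
tool_rot: [0.763, 0.647, -0.0, -0.0]
ft_force: [-2.6, 0.3, -3.2]
grip_width: 0.0283
```

Run:
```python
from h import *
o=get_obs();print(pose(),o["ft_force"],o["ft_torque"],o["grip_width"])
im,d=camera("scene");cv2.imwrite("pics/s6.png",cv2.resize(im[120:220,370:470],None,fx=6,fy=6,interpolation=cv2.INTER_CUBIC)[...,::-1])
p,_=pose()
for z in(.030,.040,.048,.143,.1545): print(z,proj("scene",[*p[:2],z]))
```

```text
(array([0.54025084, 0.27662356, 0.18749672]), np.float64(-0.16399785106325446)) [-2.61494047  0.30912642 -3.19154753] [-0.02284338  0.35705297  0.00298349] 0.02832542795312674
0.03 [[188.08276823 416.107317  ]]
0.04 [[185.11419623 416.39445628]]
0.048 [[182.72175624 416.62513944]]
0.143 [[153.08059935 419.4289077 ]]
0.1545 [[149.33386466 419.77610502]]
```

View pics/s6.png

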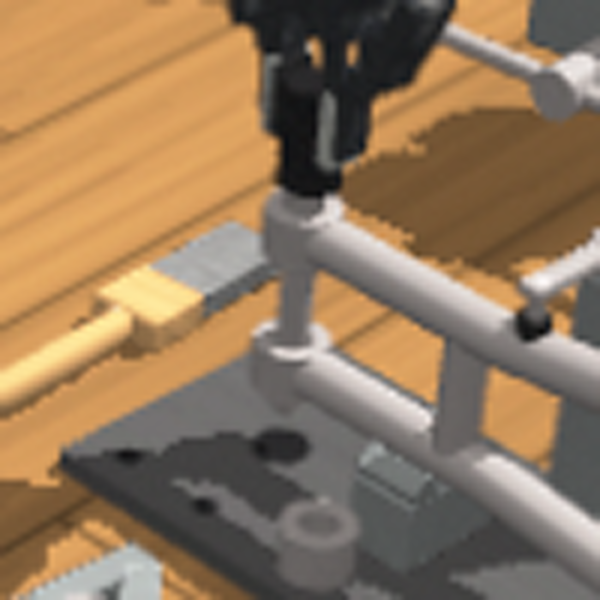

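Run:
```python
from h import *
o=get_obs();print(o["eef_pos"],o["joint_vel"].round(3),o["grip_width"]);print(job_done())
```

```text
[0.54024983 0.27667828 0.18751186] [ 0.001  0.001 -0.     0.     0.001 -0.001] 0.028660587926975175
the job is handed in; nothing more can be done
None
```

The long, full-thickness bar was on the hook at y ≈ −0.15 m. I lifted it off, carried it to the fixture and lowered it nose first through both bushings, with no more than a few newtons at the wrist. I handed the job in at about 9 s with the bar still gripped and upright.

**Last checks:**
- **Bar position:** the last picture shows the tapered nose out below the lower bushing. The tip is at about 0.030 m, roughly 18 mm below the bushing. The handle's underside is at about 0.155 m, roughly 11 mm clear of the upper bushing.
- **Grip and stillness:** the grip opening was 28.5 mm on the 30 mm handle, joint speeds were about zero, and there was a small side force of about 2.6 N.

**What disagreed or was left unchecked:**
- **Cameras:** the two cameras disagreed by 5–7 mm in x. I aimed using the scene camera, corrected by where it saw the bar held above the bushing.
- **Purple look-alikes:** two purple look-alikes that had stood upright at the start were lying down by the time I had the bar. Nothing I did was meant to touch them, but I didn't find out why they fell.
- **Other items:** I did not measure the rest of the bench again at the end.

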